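Clear a snapped divider foot from a slotted carton plate

TASK

A snapped orange divider foot is lodged in one of the two T-slots of the aluminium plate on the dispensary desk. Take the green scraper from its stand, put its steel tongue down into that slot behind the broken foot and push the foot along and out of the slot's open end into the dark steel catch tray; use the scraper, not the fingers, on the foot, and leave the sound blue foot in the other slot where it is. Finish with the scraper let go and standing upright in the slot on its guard.

Things in the scene. Friction and masses are not known exactly. Their poses are not given: they have to be found in the camera images.
- plate: Fixed aluminium plate 220x140x40 mm. Origin: centre of its underside; x along the slots to their open end, z up. Two T-slots, centre lines y=+35 and -35 mm: mouth 20 mm wide, 8 deep, over a channel 34 wide, 14 high (floor at z=18). Slots closed by black caps at x=-110 to -100 mm, open at x=+110, where a dark steel catch tray follows (x 110 to 205, 140 wide; floor z=3, walls z=14 mm).
- scraper_mid (a point): Middle of the green scraper's handle. Loose, 0.14 kg, starts upright in a grey stand 70x70x45 mm. z up, x thickness, y width. Handle 24 (x) x 34 (y) mm, 25 mm up and down from here; below it a guard 40x40x6 mm (underside 31 mm below here); then a steel tongue 10 (x) x 12 (y) mm, tip 50 mm below here. Guard resting on the plate with tongue in a slot: this point is 71 mm above the desk.
- scrap_mid (a point): Middle of the loose broken orange foot (20 g), half-way up its 20 mm: foot 28 (x) x 30 (y) x 11 mm in the slot's channel, a snapped 12x12 mm stub above it ending just under the plate's top. It slides along the slot but cannot be lifted out. Axes start parallel to the plate's; it may be in either slot.
- goodfoot_mid (a point): Middle of the sound blue foot in the other slot, half-way up its 47 mm: the same foot with a whole 12x12 mm post that stands 25 mm above the plate's top. To be left alone.
Not all that is in view belongs to the job. What is meant by the part that bears scraper_mid is not purple or red, and is the larger of those in its own colour.

How it is judged:
By the outcome, as a careful person would: the job done as asked, in the order asked, and still so for the second after the job is handed in, with the robot touching nothing.
It also fails if it takes over 38 s, if anything falls off the work surface, if the arm or the gripper's body presses on something with over 40 N, if the wrist force passes 120 N, or if a joint passes its speed limit or range.

ROBOT

A 6-joint arm with a two-finger parallel gripper is mounted at the origin on the work surface. World frame = base frame: x ahead of the robot, y to its left, z up, the work surface at z = 0. Lengths are in m, angles in degrees, forces in N, time in s.
With the tool pointing down it reaches from about 0.375 to 0.9 m from the base axis. Payload 3.1 kg.
Tool frame: the origin (TCP) lies between the finger pads; the fingertips stand 22 mm ahead of it and the grasp point (between the pads) lies 3 mm ahead of it; y points along the fingers, x is the direction in which the jaws open and shut, and the axes are right-handed (so a half turn about y gives the same grasp; the last joint's range is limited). The gripper opens to 87 mm and grips with 3 to 60 N. Pads are 19 mm wide; open, the fingers measure 117 mm over their backs; the gripper's body (75 mm by 190 mm) begins 51 mm behind the grasp point.
Start: joints at [-76.576, 30.224, 82.088, -0, 67.689, -10.227], TCP at [0.251, -0.572, 0.245] pointing down, gripper open.
Joint ranges: [-176.69, 176.69], [-43.24, 126.21], [12.49, 139.97], [-82, 262], [0, 151.66], [-163.58, 163.58]. Speed limits (degrees/s): [159.86, 159.86, 180, 180, 180, 180].

INTERFACE

Orientations are given as a 3x3 rotation matrix whose columns are the frame's x, y, z axes.
In Python, from rig import bot, imaging, workorder gives the robot as it stands. The module is installed in compiled form; this text tells all that it offers.
- The arm moves only by the tool drive_tool, never from a script. Its argument "commands" is a list of rows, each an object of numbers: "dx", "dy", "dz": the shift along the tool's x, y, z normalised to -1 to 1, where 1 is 4 cm; "wx", "wy", "wz": the turn, a rotation vector about the tool's x, y, z normalised to -1 to 1, where 1 is pi/2 rad; "grip": the finger opening in mm, from 0 to 87. In form: [{"dx": .., "dy": .., "dz": .., "wx": .., "wy": .., "wz": .., "grip": ..}, ...]. A call has 1 to 8 rows; each row shifts and turns the commanded pose from where the row before left it, along the tool's axes as they then stand; what a row does not reach is not made up. A row lasts 1/8 s, in which the tool goes at most 62.5 mm and 10.7 degrees, less where a joint would pass 70% of its speed; a pose out of reach is approached as far as the arm can. A call with a number of a shift or a turn outside -1 to 1 is refused whole. A call with a gripper value outside its range is refused whole. The fingers move at their own pace and stop on an object; the grip force is fixed at half the most. Time passes only in rows, so rows that do not move let the fingers close. It gives the time, the measured TCP pose, the force and the opening at its end, in the units of the state.
- bot.read_state(): the state, without advancing time (a new reading comes with each control period).
- imaging.capture(name): name is "scene" or "side" or "wrist"; returns (picture, depth): 420x560x3 uint8, red, green, blue; 420x560 float32, m along the optical axis (not along the pixel's ray), 0 where there is no reading.
- imaging.get_calibration(name): a dict with "mtx" (3x3 intrinsics, pixels), "dist" ([k1, k2, p1, p2, k3] as OpenCV has them; the pictures are not rectified), "world_to_cam" (4x4, takes a point from world to camera coordinates). Camera axes: x right, y down, z forward; pixel columns grow to the right and rows downward; lengths in m; the calibration is good to about 2 mm. A picture is of the moment at which its call begins: read the wrist's pose just before it. get_calibration takes no time and is no camera call; for the wrist camera it gives the pose at the moment of the call.
- workorder.hand_in(): hands the job in, once; it reports no verdict.
The state is a dict: "time_s": time; "joint_positions": joint angles; "qvel": joint speeds; "tau": joint torques, N m; "position": TCP position; "tcp_rot": TCP orientation; "force": force on the tool from outside, world axes, zero at the start; "moment": the same for the moment, N m; "opening": opening from 0.0 (shut) to 1.0 (fully open).
Only numpy, scipy, OpenCV 4.12 (cv2) and the standard library are available. Lean on these libraries where they do the work, as an engineer would, in place of code of your own. Each camera call takes 0.05 s, during which the arm holds its last target. There are 200 camera calls.

## Working session

There is one attempt and no reset: what is moved stays moved. The work goes in short steps, Python scripts to look and compute and a tool call to move; the robot and the scene stay as the last step left them, time stands still between calls to the robot, and variables do not carry over. Pictures are saved under pics/ and viewed, on a budget of 10 in all, crops included, one or two more only if the job needs it, and the job is handed in when it is done.

Besides the shell and the picture viewer there is one more tool, called after "Emit:" as name(argument=value, ...) on one line, values as JSON. drive_tool: Moves the arm, as the interface text tells. Its arguments: {"type":"object","properties":{"commands":{"type":"array"}},"required":["commands"]}

```bash
mkdir -p pics; cat > h.py <<'E'
import numpy as np, cv2
from rig import bot, imaging, workorder
def cap(n):
    c=imaging.get_calibration(n); p,d=imaging.capture(n); return p,d,c
def cloud(d,c):
    h,w=d.shape; uv=np.stack(np.meshgrid(np.arange(w),np.arange(h)),-1).reshape(-1,1,2).astype(np.float64)
    n=cv2.undistortPoints(uv,np.array(c["mtx"]),np.array(c["dist"])).reshape(h,w,2)
    P=np.dstack([n*d[...,None],d]); T=np.linalg.inv(np.array(c["world_to_cam"]))
    W=P@T[:3,:3].T+T[:3,3]; W[d==0]=np.nan; return W
def save(n,p): cv2.imwrite("pics/"+n,p[...,::-1])
E
python3 - <<'E'
from h import *
for n in ("scene","side"):
    p,d,c=cap(n); np.savez("/tmp/%s.npz"%n,p=p,d=d,W=cloud(d,c)); save(n+"0.png",p)
s=bot.read_state(); print(s["time_s"],s["position"],s["tcp_rot"],s["force"])
E
```

```text
0.1 [ 0.25060956 -0.57188712  0.24365901] [[ 4.01126285e-01 -4.50756694e-04  9.16022653e-01]
 [-9.16020698e-01  1.92633067e-03  4.01126377e-01]
 [-1.94537293e-03 -9.99998043e-01  3.59799403e-04]] [-0.24877902  0.41285201 -0.63155648]
```

View pics/scene0.png

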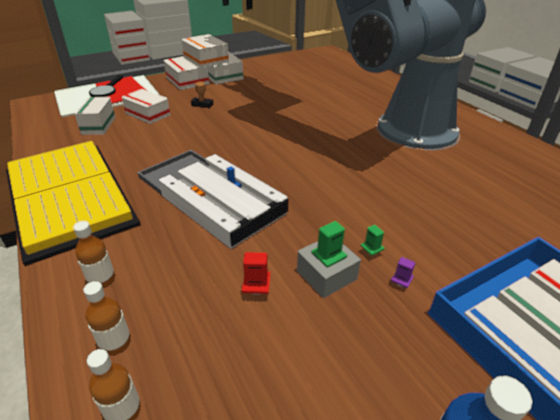

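View pics/side0.png

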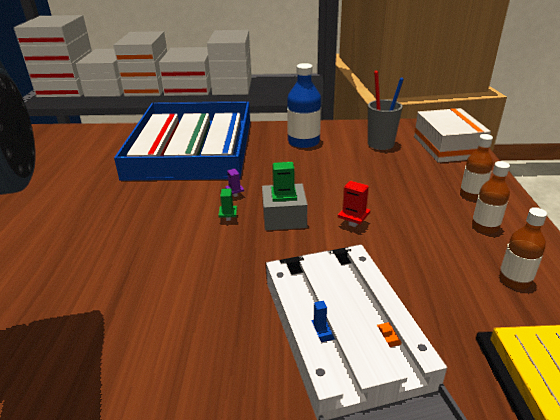

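The scene view shows four scraper-like things: large green in the grey stand (331,240), small green (373,238), red (256,270) and purple (403,272). The large green one fits: it is not red or purple, it is the larger of the greens, and it is in the grey stand. The orange foot is at scene (197,190) and side (388,334), the blue one at scene (232,175). The side view shows the black caps at the top and the tray at the bottom.

```bash
python3 - <<'E'
from h import *
big=[]
for n,b in (("scene",(290,210,365,300)),("side",(250,150,320,235))):
    z=np.load(f"/tmp/{n}.npz"); p,W=z["p"],z["W"]; hsv=cv2.cvtColor(p,cv2.COLOR_RGB2HSV).astype(int)
    H,S,V=hsv[...,0],hsv[...,1],hsv[...,2]
    yy,xx=np.mgrid[:420,:560]; ok=np.isfinite(W[...,2])
    inr=lambda x0,y0,x1,y1:(xx>=x0)&(xx<x1)&(yy>=y0)&(yy<y1)
    R=W[...,0]; rad=np.hypot(W[...,0],W[...,1])
    def rep(t,m):
        m=m&ok; Q=W[m]
        print(n,t,m.sum(),"med",np.median(Q,0).round(4),"lo",np.percentile(Q,2,0).round(4),"hi",np.percentile(Q,98,0).round(4))
        return Q
    def rect(t,Q):
        (c,s,a)=cv2.minAreaRect((Q[:,:2]*1000).astype(np.float32)); print("   rect",t,np.round(c,1),np.round(s,1),round(a,1))
    m=inr(*b)&(H>45)&(H<80)&(S>120); Q=rep("green",m)
    top=Q[Q[:,2]>np.percentile(Q[:,2],98)-.006]; rect("handle top",top); print(np.percentile(Q[:,2],99))
    g=inr(*b)&(S<60); Q=rep("stand",g); T=Q[(Q[:,2]>.04)&(Q[:,2]<.05)]; rect("standtop",T)
    pb=(120,140,300,250) if n=="scene" else (255,235,450,420)
    Q=rep("orange",inr(*pb)&(H>5)&(H<17)&(S>200)&(V>150)&(W[...,2]>.02))
    Q=rep("blue",inr(*pb)&(H>100)&(H<125)&(S>140)&(W[...,2]>.02))
    T=Q[Q[:,2]>.06]; rect("bluetop",T)
    m=inr(*pb)&(S<60)&(V>80)&(abs(W[...,2]-.04)<.004)&ok; Q=rep("plate",m); rect("plate",Q)
    c=inr(*pb)&(V<40)&(abs(W[...,2]-.036)<.008); rep("caps",c)
    if n=="side": save("crop1.png",cv2.resize(p[140:260,200:400],None,fx=4,fy=4,interpolation=cv2.INTER_CUBIC))
E
```

```text
scene green 1001 med [0.5141 0.3242 0.0765] lo [0.4431 0.2991 0.0195] hi [0.5265 0.3335 0.1008]
   rect handle top [507.7 314.5] [33.2 24.5] 6.5
0.10092553298538148
scene stand 1882 med [0.5286 0.3374 0.0366] lo [0.4726 0.283  0.0015] hi [0.5441 0.3514 0.0455]
   rect standtop [507.  314.5] [71.6 71.4] 4.1
scene orange 34 med [0.6206 0.0323 0.0292] lo [0.6139 0.0259 0.0269] hi [0.6286 0.0399 0.0376]
scene blue 98 med [0.5511 0.0415 0.0476] lo [0.5368 0.0344 0.0261] hi [0.5568 0.0472 0.0644]
   rect bluetop [552.   38.9] [ 8.2 11.3] 1.2
scene plate 3682 med [0.5841 0.0737 0.0389] lo [ 0.4983 -0.0462  0.0367] hi [0.6641 0.1701 0.0405]
   rect plate [580.7  56.6] [142.5 223.6] 15.7
scene caps 332 med [0.5578 0.1678 0.0347] lo [0.4906 0.1478 0.0283] hi [0.6149 0.1846 0.0401]
side green 816 med [0.5069 0.3018 0.0753] lo [0.4899 0.2927 0.0473] hi [0.5246 0.3222 0.1014]
   rect handle top [506.8 311.4] [32.1 23.9] 2.5
0.10176979792240548
side stand 1449 med [0.509  0.2802 0.0345] lo [0.4739 0.2754 0.0018] hi [0.5419 0.3413 0.046 ]
   rect standtop [506.2 312.3] [69.5 72.3] 5.0
side orange 182 med [0.6287 0.0235 0.0355] lo [0.6195 0.0147 0.0277] hi [0.6379 0.0387 0.0399]
side blue 537 med [0.5518 0.0308 0.0406] lo [0.5314 0.0224 0.0214] hi [0.5652 0.15   0.0657]
   rect bluetop [550.   35.6] [12.2 13.5] 14.1
side plate 11953 med [0.5851 0.0284 0.0399] lo [ 0.5011 -0.0576  0.0379] hi [0.6657 0.1583 0.0414]
   rect plate [580.8  56.5] [141.8 222.7] 16.1
side caps 301 med [0.529  0.1514 0.0387] lo [0.5057 0.141  0.0285] hi [0.5965 0.1718 0.041 ]
```

View pics/crop1.png

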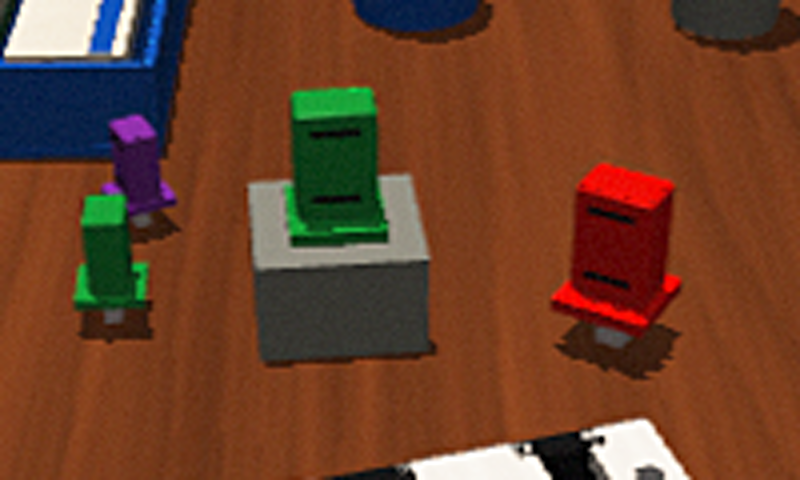

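The crop confirms it: the large green scraper stands in the grey stand at crop (335,160). The small green one lies at (105,245), purple at (133,165) and red at (622,250). The orange foot is in the y=+35 slot. I'm setting off.

Emit:
drive_tool(commands=[{"dx":-0.5,"dz":0.5},{"dx":-0.95,"dz":1},{"dx":-0.95,"dz":1},{"dx":-0.95,"dz":1},{"dx":-0.95,"dz":1},{"dx":-0.95,"dz":1},{"dx":-0.95,"dz":1},{"dx":-0.95,"dz":1}])

```text
schema error: expected keys dx, dy, dz, wx, wy, wz, grip
```

Emit:
drive_tool(commands=[{"dx":-0.5,"dy":0,"dz":0.5,"wx":0,"wy":0,"wz":0,"grip":87},{"dx":-0.95,"dy":0,"dz":1,"wx":0,"wy":0,"wz":0,"grip":87},{"dx":-0.95,"dy":0,"dz":1,"wx":0,"wy":0,"wz":0,"grip":87},{"dx":-0.95,"dy":0,"dz":1,"wx":0,"wy":0,"wz":0,"grip":87},{"dx":-0.95,"dy":0,"dz":1,"wx":0,"wy":0,"wz":0,"grip":87},{"dx":-0.95,"dy":0,"dz":1,"wx":0,"wy":0,"wz":0,"grip":87},{"dx":-0.95,"dy":0,"dz":1,"wx":0,"wy":0,"wz":0,"grip":87},{"dx":-0.95,"dy":0,"dz":1,"wx":0,"wy":0,"wz":0,"grip":87}])

```text
time_s: 1.1
position: [0.4112, -0.1884, 0.2444]
tcp_rot: [[0.401, 0.0, 0.916], [-0.916, 0.0, 0.401], [-0.0, -1.0, 0.0]]
force: [-0.0, 0.9, -0.1]
opening: 1.002
```

Emit:
drive_tool(commands=[{"dx":-0.95,"dy":0,"dz":0.65,"wx":0,"wy":0,"wz":0,"grip":87},{"dx":-0.95,"dy":0,"dz":0.65,"wx":0,"wy":0,"wz":0,"grip":87},{"dx":-0.95,"dy":0,"dz":0.65,"wx":0,"wy":0,"wz":0,"grip":87},{"dx":-0.95,"dy":0,"dz":0.65,"wx":0,"wy":0,"wz":0,"grip":87},{"dx":-0.95,"dy":0,"dz":0.65,"wx":0,"wy":0,"wz":0,"grip":87},{"dx":-0.95,"dy":0,"dz":0.65,"wx":0,"wy":0,"wz":0,"grip":87},{"dx":-0.95,"dy":0,"dz":0.65,"wx":0,"wy":0,"wz":0,"grip":87},{"dx":-0.95,"dy":0,"dz":0.65,"wx":0,"wy":0,"wz":0,"grip":87}])

```text
time_s: 2.1
position: [0.4793, 0.1733, 0.2443]
tcp_rot: [[0.401, -0.0, 0.916], [-0.916, -0.0, 0.401], [-0.0, -1.0, -0.001]]
force: [0.4, -0.8, 0.5]
opening: 1.001
```

```bash
cat >> h.py <<'E'
def go(target,yaw=None,p=None):
    "shift in tool axes (units of 4cm) to a world TCP, and turn about tool y (units 90deg) to a jaw yaw"
    s=bot.read_state(); R=np.array(s["tcp_rot"]); 
    print("t",s["time_s"],"pos",np.round(s["position"],4),"F",np.round(s["force"],1),"open",round(s["opening"]*87,1))
    print("shift units",np.round(R.T@(np.array(target)-s["position"])/.04,3))
    y=np.degrees(np.arctan2(R[1,0],R[0,0])); print("yaw",y.round(2),"tilt",np.round(R[2],4))
    if yaw is not None: print("wy",round(-(yaw-y)/90,4))
E
python3 -c "
from h import *
go([.507,.3133,.245],-85.5)"
```

```text
t 2.1 pos [0.4793 0.1733 0.2443] F [ 0.4 -0.8  0.5] open 87.1
shift units [-2.928 -0.018  2.039]
yaw -66.34 tilt [-0.e+00 -1.e+00 -5.e-04]
wy 0.2129
```

Emit:
drive_tool(commands=[{"dx":-0.976,"dy":0,"dz":0.68,"wx":0,"wy":0,"wz":0,"grip":87},{"dx":-0.976,"dy":0,"dz":0.68,"wx":0,"wy":0,"wz":0,"grip":87},{"dx":-0.976,"dy":0,"dz":0.68,"wx":0,"wy":0,"wz":0,"grip":87},{"dx":0,"dy":0,"dz":0,"wx":0,"wy":0.1065,"wz":0,"grip":87},{"dx":0,"dy":0,"dz":0,"wx":0,"wy":0.1065,"wz":0,"grip":87},{"dx":0,"dy":0,"dz":0,"wx":0,"wy":0,"wz":0,"grip":87}])

```text
time_s: 2.85
position: [0.5067, 0.3119, 0.244]
tcp_rot: [[0.08, -0.001, 0.997], [-0.997, -0.0, 0.08], [0.0, -1.0, -0.001]]
force: [-0.6, 0.0, 0.5]
opening: 0.997
```

```bash
python3 -c "
from h import *
go([.507,.3133,.081],-85.5)
p,d,c=cap('wrist'); save('w1.png',p); W=cloud(d,c)
hsv=cv2.cvtColor(p,cv2.COLOR_RGB2HSV).astype(int)
m=(hsv[...,0]>45)&(hsv[...,0]<80)&(hsv[...,1]>120)&np.isfinite(W[...,2])&(np.hypot(W[...,0]-.507,W[...,1]-.3133)<.04)
for lo,hi in((.096,.106),(.046,.056)):
  Q=W[m&(W[...,2]>lo)&(W[...,2]<hi)]; print(len(Q),cv2.minAreaRect((Q[:,:2]*1000).astype(np.float32)) if len(Q) else '', np.median(Q[:,2]) if len(Q) else '')
"
```

```text
t 2.85 pos [0.5067 0.3119 0.244 ] F [-0.6  0.   0.5] open 86.8
shift units [-0.037  4.075  0.014]
yaw -85.39 tilt [ 3.0e-04 -1.0e+00 -1.2e-03]
wy 0.0013
862 ((508.0398254394531, 314.26812744140625), (33.69205093383789, 23.87977409362793), 5.073024749755859) 0.10104949330399973
444 ((507.6778259277344, 314.1053771972656), (39.598533630371094, 38.041290283203125), 5.313357353210449) 0.051283489283228706
```

Emit:
drive_tool(commands=[{"dx":-0.05,"dy":0.9,"dz":0.035,"wx":0,"wy":-0.004,"wz":0,"grip":87},{"dx":0,"dy":0.9,"dz":0,"wx":0,"wy":0,"wz":0,"grip":87},{"dx":0,"dy":0.9,"dz":0,"wx":0,"wy":0,"wz":0,"grip":87},{"dx":0,"dy":0.9,"dz":0,"wx":0,"wy":0,"wz":0,"grip":87},{"dx":0,"dy":0.45,"dz":0,"wx":0,"wy":0,"wz":0,"grip":87},{"dx":0,"dy":0,"dz":0,"wx":0,"wy":0,"wz":0,"grip":30},{"dx":0,"dy":0,"dz":0,"wx":0,"wy":0,"wz":0,"grip":15},{"dx":0,"dy":0,"dz":0,"wx":0,"wy":0,"wz":0,"grip":15}])

```text
time_s: 3.9
position: [0.5094, 0.3143, 0.0841]
tcp_rot: [[0.085, 0.003, 0.996], [-0.996, 0.001, 0.085], [-0.001, -1.0, 0.003]]
force: [-0.2, -0.2, -0.2]
opening: 0.745
```

Emit:
drive_tool(commands=[{"dx":0,"dy":0,"dz":0,"wx":0,"wy":0,"wz":0,"grip":15},{"dx":0,"dy":0,"dz":0,"wx":0,"wy":0,"wz":0,"grip":15},{"dx":0,"dy":0,"dz":0,"wx":0,"wy":0,"wz":0,"grip":15},{"dx":0,"dy":0,"dz":0,"wx":0,"wy":0,"wz":0,"grip":15}])

```text
time_s: 4.4
position: [0.5084, 0.3139, 0.0826]
tcp_rot: [[0.084, -0.0, 0.996], [-0.996, -0.0, 0.084], [0.0, -1.0, -0.0]]
force: [-0.4, 0.1, 0.4]
opening: 0.283
```

Emit:
drive_tool(commands=[{"dx":0,"dy":0,"dz":0,"wx":0,"wy":0,"wz":0,"grip":15},{"dx":0,"dy":0,"dz":0,"wx":0,"wy":0,"wz":0,"grip":15},{"dx":0,"dy":-0.3,"dz":0,"wx":0,"wy":0,"wz":0,"grip":15},{"dx":0,"dy":-0.6,"dz":0,"wx":0,"wy":0,"wz":0,"grip":15},{"dx":0,"dy":-0.8,"dz":0,"wx":0,"wy":0,"wz":0,"grip":15},{"dx":0,"dy":-0.5,"dz":0,"wx":0,"wy":0,"wz":0,"grip":15}])

```text
time_s: 5.15
position: [0.5089, 0.3142, 0.1726]
tcp_rot: [[0.084, 0.002, 0.996], [-0.996, 0.001, 0.084], [-0.001, -1.0, 0.002]]
force: [0.2, -0.1, -2.3]
opening: 0.273
```

```bash
python3 - <<'E'
from h import *
a=np.radians(-74.1); xp=np.array([np.cos(a),np.sin(a)]); yp=np.array([-xp[1],xp[0]])
c0=np.array([.5808,.0565])
t=c0+0.035*yp+(-0.02)*xp; print("target",t)
go([t[0],t[1],.17],-74.1)
p,d,c=cap('side'); save('s2.png',p)
E
```

```text
target [0.60898176 0.0853234 ]
t 5.15 pos [0.5089 0.3142 0.1726] F [ 0.2 -0.1 -2.3] open 23.8
shift units [5.913 0.065 2.01 ]
yaw -85.16 tilt [-8.0e-04 -1.0e+00  2.2e-03]
wy -0.1229
```

Emit:
drive_tool(commands=[{"dx":0.5,"dy":0,"dz":0.17,"wx":0,"wy":0,"wz":0,"grip":15},{"dx":0.95,"dy":0,"dz":0.32,"wx":0,"wy":0,"wz":0,"grip":15},{"dx":0.95,"dy":0,"dz":0.32,"wx":0,"wy":0,"wz":0,"grip":15},{"dx":0.95,"dy":0,"dz":0.32,"wx":0,"wy":0,"wz":0,"grip":15},{"dx":0.95,"dy":0,"dz":0.32,"wx":0,"wy":0,"wz":0,"grip":15},{"dx":0.95,"dy":0,"dz":0.32,"wx":0,"wy":0,"wz":0,"grip":15},{"dx":0.66,"dy":0,"dz":0.24,"wx":0,"wy":0,"wz":0,"grip":15},{"dx":0,"dy":0,"dz":0,"wx":0,"wy":-0.0615,"wz":0,"grip":15}])

```text
time_s: 6.2
position: [0.609, 0.0812, 0.1691]
tcp_rot: [[0.179, -0.001, 0.984], [-0.984, -0.001, 0.179], [0.001, -1.0, -0.002]]
force: [-0.5, 1.8, -1.6]
opening: 0.275
```

Emit:
drive_tool(commands=[{"dx":0,"dy":0,"dz":0,"wx":0,"wy":-0.0615,"wz":0,"grip":15},{"dx":0,"dy":0,"dz":0,"wx":0,"wy":0,"wz":0,"grip":15},{"dx":0,"dy":0,"dz":0,"wx":0,"wy":0,"wz":0,"grip":15}])

```text
time_s: 6.58
position: [0.608, 0.0845, 0.1698]
tcp_rot: [[0.272, -0.002, 0.962], [-0.962, -0.0, 0.272], [-0.0, -1.0, -0.002]]
force: [-0.6, -0.6, -1.9]
opening: 0.271
```

```bash
python3 - <<'E'
from h import *
go([0.6090,.0853,.17],-74.1)
a=np.radians(-74.1); xp=np.array([np.cos(a),np.sin(a)]); yp=np.array([-xp[1],xp[0]]); c0=np.array([.5808,.0565])
ims=[]
for n in("side","wrist"):
    p,d,c=cap(n); ims.append(p); W=cloud(d,c); hsv=cv2.cvtColor(p,cv2.COLOR_RGB2HSV).astype(int)
    L=np.dstack([(W[...,:2]-c0)@xp,(W[...,:2]-c0)@yp,W[...,2]])*1000
    near=np.isfinite(L[...,0])&(abs(L[...,0])<150)&(abs(L[...,1])<100)
    def rep(t,m):
        Q=L[m&near]; 
        if len(Q): print(n,t,len(Q),np.percentile(Q,[2,50,98],axis=0).round(1).tolist())
    H,S,V=hsv[...,0],hsv[...,1],hsv[...,2]
    rep("orange",(H>5)&(H<17)&(S>200)&(V>150)&(L[...,2]>15)); rep("stub",(H>5)&(H<17)&(S>200)&(V>150)&(L[...,2]>34))
    rep("green",(H>45)&(H<80)&(S>120)&(L[...,2]>80))
    rep("plate",(S<60)&(V>80)&(abs(L[...,2]-40)<3))
    # slot edges: below-top pts in x in -60..0
    for y0 in(35,-35):
        q=near&(L[...,2]<36)&(L[...,2]>10)&(abs(L[...,1]-y0)<18)&(L[...,0]>-90)&(L[...,0]<100)
        rep("slot%d"%y0,q)
    q=near&(abs(L[...,2]-40)<2)&(S<60)
    Q=L[q]
    if len(Q)>100: print(n,"rect",cv2.minAreaRect(Q[:,:2].astype(np.float32)))
save("sw2.png",cv2.resize(np.vstack(ims),None,fx=.7,fy=.7,interpolation=cv2.INTER_AREA))
E
```

```text
t 6.575 pos [0.608  0.0845 0.1698] F [-0.6 -0.6 -1.9] open 23.6
shift units [-0.012 -0.006  0.029]
yaw -74.19 tilt [-3.0e-04 -1.0e+00 -1.5e-03]
wy -0.001
side orange 176 [[27.8, 29.8, 27.6], [45.1, 37.5, 30.5], [53.4, 46.1, 40.0]]
side stub 83 [[33.5, 29.5, 35.2], [41.9, 35.3, 37.7], [45.8, 41.1, 40.2]]
side green 1454 [[-52.6, -0.1, 133.6], [-9.0, 18.6, 161.5], [66.5, 51.3, 322.7]]
side plate 11901 [[-102.1, -68.9, 38.0], [28.0, -2.1, 39.8], [108.6, 67.8, 41.4]]
side slot35 1705 [[-85.2, 32.3, 16.4], [26.7, 44.6, 18.3], [97.7, 52.2, 35.5]]
side slot-35 1768 [[-84.7, -40.2, 16.4], [36.3, -29.1, 18.2], [97.8, -20.0, 34.9]]
side rect ((-0.06320953369140625, 0.20255279541015625), (141.7179412841797, 222.53909301757812), 89.84716796875)
wrist orange 23 [[42.5, 30.9, 37.3], [43.5, 35.3, 39.0], [44.8, 41.0, 40.3]]
wrist stub 23 [[42.5, 30.9, 37.3], [43.5, 35.3, 39.0], [44.8, 41.0, 40.3]]
wrist green 4629 [[-44.2, 19.1, 137.2], [-21.0, 49.7, 183.1], [-3.0, 60.5, 264.3]]
wrist plate 12613 [[-106.7, -7.4, 38.7], [15.0, 48.5, 40.3], [106.2, 70.5, 41.6]]
wrist slot35 3670 [[-86.3, 21.8, 16.9], [0.9, 31.0, 18.4], [96.4, 41.1, 35.4]]
wrist rect ((-1.2759475708007812, 23.925851821899414), (94.50433349609375, 224.11614990234375), 89.94628143310547)
```

View pics/sw2.png

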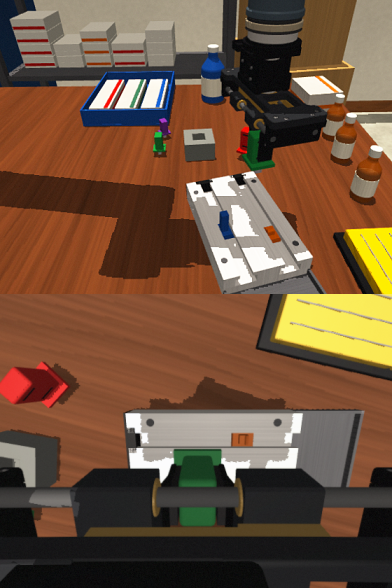

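The side view (top half) shows the scraper hanging upright over the plate at (258,150), and the orange foot in the right-hand slot at (272,234). The wrist view shows the foot at (242,440), well ahead of the scraper. I'll check the in-hand offset numerically.

```bash
python3 - <<'E'
from h import *
s=bot.read_state(); tp=np.array(s["position"])
for n in("wrist","scene","side"):
    p,d,c=cap(n); W=cloud(d,c); hsv=cv2.cvtColor(p,cv2.COLOR_RGB2HSV).astype(int)
    m=(hsv[...,0]>45)&(hsv[...,0]<80)&(hsv[...,1]>120)&np.isfinite(W[...,2])&(np.hypot(W[...,0]-tp[0],W[...,1]-tp[1])<.045)
    for lo,hi in((.183,.194),(.136,.1445)):
        Q=W[m&(W[...,2]>lo)&(W[...,2]<hi)]
        if len(Q)>20:
            r=cv2.minAreaRect((Q[:,:2]*1000).astype(np.float32)); print(n,lo,len(Q),np.round(r[0]-tp[:2]*1000,1),np.round(r[1],1),round(r[2],1),np.percentile(Q[:,2],[5,50,95]).round(4))
    Q=W[m]; print(n,"z",np.percentile(Q[:,2],[1,99]).round(4)) if len(Q) else 0
E
```

```text
wrist 0.183 2085 [-0.1  1.1] [34.  23.7] 16.1 [0.185  0.1885 0.1897]
wrist 0.136 934 [12.4  4.5] [13.5 39.1] 16.0 [0.1372 0.1388 0.1412]
wrist z [0.1361 0.2673]
scene 0.183 94 [ 9.  -0.9] [34.9 17.6] 73.0 [0.1838 0.1875 0.1888]
scene 0.136 173 [-1.2  1.9] [39.7 41.2] 14.7 [0.1366 0.1379 0.143 ]
scene z [0.1343 0.1893]
side 0.183 202 [-11.7  -5.9] [39.1 17.5] 87.3 [0.184  0.188  0.1891]
side 0.136 416 [-2.  -0.5] [40.6 41.5] 15.1 [0.1367 0.1386 0.1428]
side z [0.1337 0.3278]
```

Emit:
drive_tool(commands=[{"dx":0,"dy":0.6,"dz":0.035,"wx":0,"wy":0,"wz":0,"grip":15},{"dx":0,"dy":0.7,"dz":0,"wx":0,"wy":0,"wz":0,"grip":15},{"dx":0,"dy":0.4,"dz":0,"wx":0,"wy":0,"wz":0,"grip":15},{"dx":0,"dy":0.15,"dz":0,"wx":0,"wy":0,"wz":0,"grip":15},{"dx":0,"dy":0.1,"dz":0,"wx":0,"wy":0,"wz":0,"grip":15},{"dx":0,"dy":0.1,"dz":0,"wx":0,"wy":0,"wz":0,"grip":15}])

```text
time_s: 7.58
position: [0.6105, 0.0855, 0.0892]
tcp_rot: [[0.274, 0.002, 0.962], [-0.962, -0.0, 0.274], [0.001, -1.0, 0.002]]
force: [-0.2, -0.7, -0.5]
opening: 0.27
```

```bash
cat >> h.py <<'E'
a=np.radians(-74.1); xp=np.array([np.cos(a),np.sin(a)]); yp=np.array([-xp[1],xp[0]]); c0=np.array([.5808,.0565])
def look(cams=("side","scene","wrist")):
    s=bot.read_state(); q=np.array(s["position"]); print("tcp plate",((q[:2]-c0)@xp*1000).round(1),((q[:2]-c0)@yp*1000).round(1),"z",(q[2]*1000).round(1),"F",np.round(s["force"],1),"t",s["time_s"])
    o=[]
    for n in cams:
        p,d,c=cap(n); o.append(p); W=cloud(d,c); hsv=cv2.cvtColor(p,cv2.COLOR_RGB2HSV).astype(int); H,S,V=hsv[...,0],hsv[...,1],hsv[...,2]
        L=np.dstack([(W[...,:2]-c0)@xp,(W[...,:2]-c0)@yp,W[...,2]])*1000
        near=np.isfinite(L[...,0])&(L[...,0]>-130)&(L[...,0]<210)&(abs(L[...,1])<75)
        for t,m in(("orange",(H>5)&(H<17)&(S>200)&(V>90)&(L[...,2]<50)),("green",(H>45)&(H<80)&(S>120)&(L[...,2]<112)),("blue",(H>100)&(H<125)&(S>140)&(L[...,2]>42)&(L[...,2]<75)&(L[...,0]>-50))):
            Q=L[m&near]
            if len(Q)>5: print(n,t,len(Q),np.percentile(Q,[2,50,98],axis=0).round(1).tolist())
    return o
E
python3 -c "
from h import *
look()"
```

```text
tcp plate -19.8 36.5 z 89.2 F [-0.2 -0.7 -0.5] t 7.575
side orange 365 [[30.4, -73.7, -1.3], [48.0, 35.5, 29.1], [99.9, 46.7, 39.5]]
side green 867 [[-36.6, 14.6, 53.2], [-9.3, 20.9, 65.7], [0.3, 52.2, 107.1]]
side blue 253 [[5.6, -41.4, 42.7], [16.3, -36.4, 58.8], [18.0, -29.7, 66.0]]
scene orange 20 [[32.5, 27.7, 29.3], [35.3, 34.7, 35.0], [42.4, 39.2, 37.9]]
scene green 408 [[-41.6, 21.5, 53.7], [-30.3, 49.9, 71.3], [-7.4, 54.4, 106.7]]
wrist orange 6 [[25.5, 29.8, 24.7], [29.8, 34.5, 31.7], [41.4, 41.5, 39.8]]
wrist green 4350 [[-37.9, 21.2, 55.9], [-20.8, 51.4, 99.4], [-3.7, 55.4, 108.3]]
```

Emit:
drive_tool(commands=[{"dx":0,"dy":0.1,"dz":-0.02,"wx":0,"wy":0,"wz":0,"grip":15},{"dx":0,"dy":0.1,"dz":0,"wx":0,"wy":0,"wz":0,"grip":15},{"dx":0,"dy":0.05,"dz":0,"wx":0,"wy":0,"wz":0,"grip":15},{"dx":0.2,"dy":0,"dz":0,"wx":0,"wy":0,"wz":0,"grip":15},{"dx":0.3,"dy":0,"dz":0,"wx":0,"wy":0,"wz":0,"grip":15},{"dx":0.3,"dy":0,"dz":0,"wx":0,"wy":0,"wz":0,"grip":15},{"dx":0.2,"dy":0,"dz":0,"wx":0,"wy":0,"wz":0,"grip":15}])

```text
time_s: 8.6
position: [0.6206, 0.0455, 0.0787]
tcp_rot: [[0.273, 0.001, 0.962], [-0.962, -0.0, 0.273], [0.0, -1.0, 0.001]]
force: [1.2, -0.4, -1.1]
opening: 0.273
```

```bash
python3 -c "
from h import *
look(('side',))
go([.6,.1,.079],-74.1)"
```

```text
tcp plate 21.5 35.2 z 78.7 F [ 1.2 -0.4 -1.1] t 8.6
side orange 294 [[36.3, -72.9, -1.2], [47.7, 36.7, 29.0], [97.5, 46.8, 39.6]]
side green 868 [[3.3, 14.1, 41.7], [31.8, 18.5, 54.3], [41.1, 47.0, 94.4]]
side blue 254 [[5.9, -41.6, 43.6], [16.4, -36.4, 59.1], [18.2, -29.6, 65.8]]
t 8.65 pos [0.6209 0.0447 0.0787] F [-0.2 -0.4 -1.4] open 23.9
shift units [-1.473 -0.009 -0.126]
yaw -74.18 tilt [ 9.e-04 -1.e+00  9.e-04]
wy -0.0009
```

Emit:
drive_tool(commands=[{"dx":0.15,"dy":0,"dz":0,"wx":0,"wy":0,"wz":0,"grip":15},{"dx":0.25,"dy":0,"dz":0,"wx":0,"wy":0,"wz":0,"grip":15},{"dx":0.25,"dy":0,"dz":0,"wx":0,"wy":0,"wz":0,"grip":15},{"dx":0.25,"dy":0,"dz":0,"wx":0,"wy":0,"wz":0,"grip":15},{"dx":0.25,"dy":0,"dz":0,"wx":0,"wy":0,"wz":0,"grip":15},{"dx":0.25,"dy":0,"dz":0,"wx":0,"wy":0,"wz":0,"grip":15},{"dx":0.25,"dy":0,"dz":0,"wx":0,"wy":0,"wz":0,"grip":15},{"dx":0.2,"dy":0,"dz":0,"wx":0,"wy":0,"wz":0,"grip":15}])

```text
time_s: 9.65
position: [0.6405, -0.0251, 0.0786]
tcp_rot: [[0.274, 0.0, 0.962], [-0.962, -0.0, 0.274], [0.0, -1.0, 0.0]]
force: [-0.1, 0.2, -0.7]
opening: 0.277
```

```bash
python3 -c "
from h import *
o=look(('side','scene'))
save('s3.png',np.vstack([o[0][200:],o[1][100:300]]))"
```

```text
tcp plate 94.8 35.1 z 78.6 F [-0.1  0.2 -0.7] t 9.65
side orange 722 [[-99.9, -70.1, 0.4], [119.4, 31.1, 28.2], [127.2, 48.6, 39.0]]
side green 1138 [[76.9, 13.8, 42.1], [104.5, 17.7, 53.6], [114.5, 47.3, 92.4]]
side blue 257 [[6.4, -41.5, 42.7], [16.4, -36.4, 59.3], [18.2, -29.3, 65.7]]
scene green 349 [[74.3, 20.2, 43.2], [85.3, 48.8, 61.9], [110.7, 53.5, 97.0]]
scene blue 71 [[3.8, -37.5, 43.1], [6.8, -30.8, 56.5], [14.4, -27.9, 65.0]]
```

View pics/s3.png

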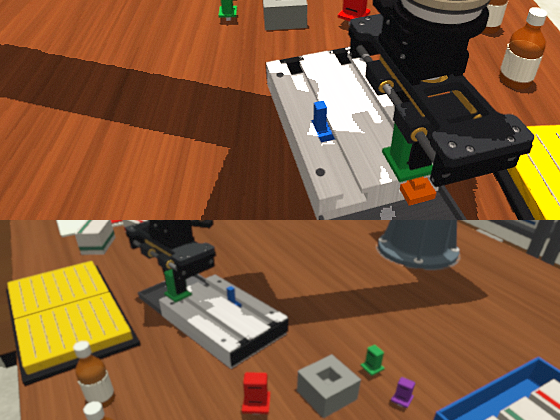

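The picture shows the orange foot half out of the slot's open end at side (416,190), with the scraper behind it. The blue foot has not moved. I'll keep pushing.

Emit:
drive_tool(commands=[{"dx":0.15,"dy":0,"dz":0,"wx":0,"wy":0,"wz":0,"grip":15},{"dx":0.2,"dy":0,"dz":0,"wx":0,"wy":0,"wz":0,"grip":15},{"dx":0.2,"dy":0,"dz":0,"wx":0,"wy":0,"wz":0,"grip":15},{"dx":0,"dy":0,"dz":0,"wx":0,"wy":0,"wz":0,"grip":15}])

```text
time_s: 10.25
position: [0.6467, -0.0464, 0.0786]
tcp_rot: [[0.273, 0.001, 0.962], [-0.962, -0.0, 0.273], [0.0, -1.0, 0.001]]
force: [-0.1, 0.6, -1.5]
opening: 0.273
```

```bash
python3 -c "
from h import *
o=look(('side','wrist'))
save('s4.png',np.vstack([o[0][250:],o[1]]))"
```

```text
tcp plate 117.0 35.2 z 78.6 F [-0.1  0.6 -1.5] t 10.25
side orange 477 [[-101.4, -71.5, -0.0], [141.0, 35.2, 21.4], [153.1, 49.3, 25.2]]
side green 1282 [[99.3, 13.7, 41.9], [126.7, 17.6, 52.2], [136.5, 50.5, 92.6]]
side blue 254 [[6.2, -41.5, 42.8], [16.3, -36.2, 59.0], [18.2, -29.6, 65.8]]
wrist orange 1036 [[140.5, 23.8, 19.9], [153.1, 38.9, 23.0], [166.6, 51.2, 25.7]]
wrist green 4411 [[98.1, 20.0, 45.1], [115.6, 50.4, 88.6], [133.0, 54.4, 98.1]]
```

View pics/s4.png

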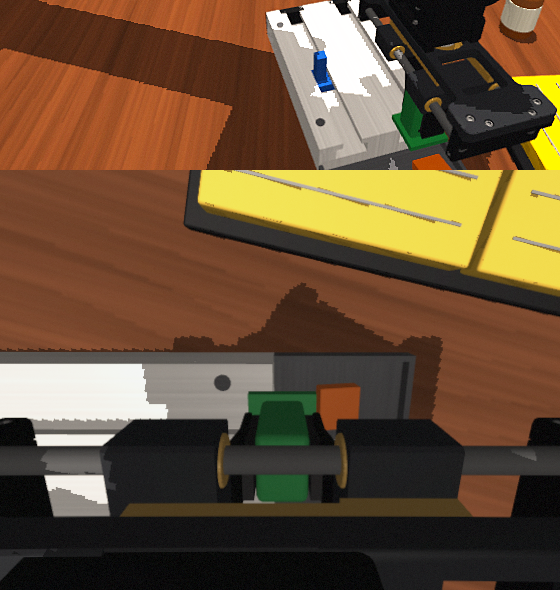

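The wrist view shows the orange foot at (338,408), out of the slot and in the tray; the blue foot is in place at side-crop (321,70). I'll pull the scraper back and set it down.

Emit:
drive_tool(commands=[{"dx":-0.2,"dy":0,"dz":0,"wx":0,"wy":0,"wz":0,"grip":15},{"dx":-0.35,"dy":0,"dz":0,"wx":0,"wy":0,"wz":0,"grip":15},{"dx":-0.35,"dy":0,"dz":0,"wx":0,"wy":0,"wz":0,"grip":15},{"dx":-0.35,"dy":0,"dz":0,"wx":0,"wy":0,"wz":0,"grip":15},{"dx":-0.15,"dy":0,"dz":0,"wx":0,"wy":0,"wz":0,"grip":15},{"dx":0,"dy":0.02,"dz":0,"wx":0,"wy":0,"wz":0,"grip":15},{"dx":0,"dy":0.01,"dz":0,"wx":0,"wy":0,"wz":0,"grip":15},{"dx":0,"dy":0,"dz":0,"wx":0,"wy":0,"wz":0,"grip":15}])

```text
time_s: 11.35
position: [0.6313, 0.008, 0.0776]
tcp_rot: [[0.273, 0.0, 0.962], [-0.962, 0.0, 0.273], [-0.0, -1.0, 0.001]]
force: [-1.0, 0.8, 0.0]
opening: 0.273
```

```bash
python3 -c "
from h import *
look(('side','scene'))"
```

```text
tcp plate 60.4 35.3 z 77.6 F [-1.   0.8  0. ] t 11.35
side orange 362 [[-112.9, -69.4, 0.7], [142.8, 36.3, 21.8], [151.3, 49.3, 23.5]]
side green 943 [[42.4, 14.0, 41.4], [70.2, 18.0, 53.3], [79.8, 41.3, 90.8]]
side blue 255 [[6.3, -41.4, 43.1], [16.4, -36.4, 58.5], [18.3, -29.5, 65.7]]
scene orange 82 [[136.4, 23.3, 17.5], [149.0, 36.9, 21.0], [160.0, 51.1, 22.7]]
scene green 359 [[38.9, 20.1, 42.7], [49.7, 48.8, 61.2], [76.4, 53.3, 95.7]]
scene blue 69 [[3.6, -37.4, 42.5], [6.5, -30.8, 56.0], [15.1, -28.5, 64.5]]
```

Emit:
drive_tool(commands=[{"dx":0,"dy":0.012,"dz":0,"wx":0,"wy":0,"wz":0,"grip":15},{"dx":0,"dy":0.008,"dz":0,"wx":0,"wy":0,"wz":0,"grip":15},{"dx":0,"dy":0,"dz":0,"wx":0,"wy":0,"wz":0,"grip":15}])

```text
time_s: 11.82
position: [0.6313, 0.0081, 0.0775]
tcp_rot: [[0.274, 0.001, 0.962], [-0.962, -0.0, 0.274], [0.0, -1.0, 0.001]]
force: [-1.9, 0.7, 6.2]
opening: 0.274
```

Contact is made at about 6 N. I'll release and rise.

Emit:
drive_tool(commands=[{"dx":0,"dy":0,"dz":0,"wx":0,"wy":0,"wz":0,"grip":28},{"dx":0,"dy":0,"dz":0,"wx":0,"wy":0,"wz":0,"grip":40},{"dx":0,"dy":0,"dz":0,"wx":0,"wy":0,"wz":0,"grip":60},{"dx":0,"dy":0,"dz":0,"wx":0,"wy":0,"wz":0,"grip":70},{"dx":0,"dy":0,"dz":0,"wx":0,"wy":0,"wz":0,"grip":70},{"dx":0,"dy":0,"dz":0,"wx":0,"wy":0,"wz":0,"grip":70}])

```text
time_s: 12.58
position: [0.631, 0.0084, 0.0765]
tcp_rot: [[0.274, 0.0, 0.962], [-0.962, -0.0, 0.274], [0.0, -1.0, -0.0]]
force: [0.7, 0.9, 0.5]
opening: 0.771
```

Emit:
drive_tool(commands=[{"dx":0,"dy":-0.2,"dz":0,"wx":0,"wy":0,"wz":0,"grip":70},{"dx":0,"dy":-0.5,"dz":0,"wx":0,"wy":0,"wz":0,"grip":70},{"dx":0,"dy":-0.8,"dz":0,"wx":0,"wy":0,"wz":0,"grip":70},{"dx":0,"dy":-0.9,"dz":0,"wx":0,"wy":0,"wz":0,"grip":70},{"dx":0,"dy":-0.9,"dz":0,"wx":0,"wy":0,"wz":0,"grip":70},{"dx":0,"dy":0,"dz":0,"wx":0,"wy":0,"wz":0,"grip":70}])

```text
time_s: 13.32
position: [0.6333, 0.0081, 0.2128]
tcp_rot: [[0.274, 0.008, 0.962], [-0.962, -0.001, 0.274], [0.004, -1.0, 0.008]]
force: [-0.5, 0.7, 0.0]
opening: 0.805
```

```bash
python3 -c "
from h import *
o=look(('side','scene','wrist'))
save('s5.png',np.vstack([o[0][220:],o[2]]))"
```

```text
tcp plate 61.0 37.2 z 212.8 F [-0.5  0.7  0. ] t 13.325
side orange 464 [[-117.5, -74.1, -1.3], [141.0, 32.0, 21.5], [151.1, 49.1, 23.5]]
side green 2114 [[45.8, 14.4, 41.5], [70.6, 28.0, 71.4], [79.4, 49.7, 96.6]]
side blue 254 [[6.1, -41.6, 42.6], [16.4, -36.2, 58.6], [18.2, -29.6, 66.1]]
scene orange 84 [[137.1, 24.1, 16.6], [150.4, 37.9, 20.8], [161.0, 50.9, 22.6]]
scene green 607 [[39.5, 19.9, 43.4], [48.6, 40.5, 71.7], [69.5, 52.6, 95.9]]
scene blue 68 [[3.8, -37.1, 42.5], [6.4, -30.8, 54.5], [14.3, -28.2, 64.4]]
wrist orange 24 [[136.3, 22.9, 20.6], [136.7, 36.7, 21.9], [162.8, 50.6, 23.6]]
wrist green 1756 [[41.3, 18.5, 45.2], [59.6, 40.6, 95.0], [78.0, 53.5, 97.4]]
wrist blue 207 [[5.4, -36.9, 43.0], [12.0, -28.4, 59.5], [17.0, -27.5, 66.3]]
```

View pics/s5.png

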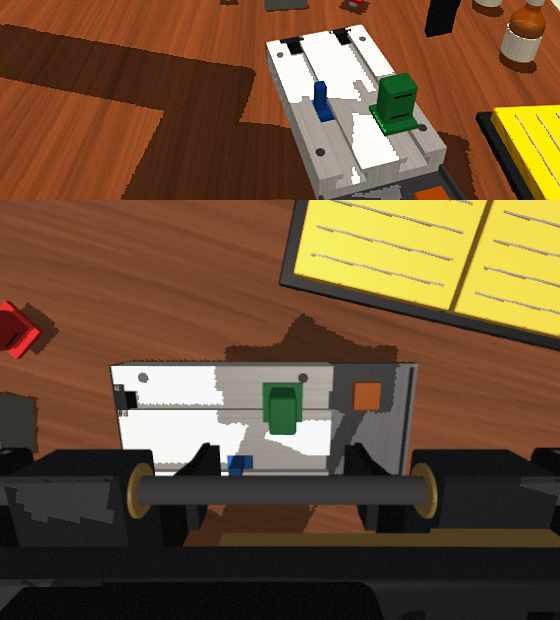

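The picture shows the scraper standing upright in the slot (side crop 397,105), the orange foot in the tray (wrist 367,396), and the blue foot where it was. The gripper is clear.

```bash
python3 -c "
from rig import workorder; print(workorder.hand_in())"
```

```text
the job is handed in; nothing more can be done
None
```

The orange foot is out of its slot and in the catch tray, and the green scraper is let go and standing upright in that slot. I handed the job in at about 13.5 s of the 38 s allowed.

I took the large green scraper from its stand and put its tongue into the y=+35 slot, behind the orange foot. I pushed the foot out of the open end, drew the scraper back to about x=+60 mm, set it down on its guard and released it.

Last checks, in plate coordinates:
- **Scraper:** its handle top is at about 96–97 mm; standing on its guard it should be 96 mm.
- **Orange foot:** it lies in the tray at x of about 137–163 mm, its top at about 23 mm. It looks upside down.
- **Blue foot:** its position is unchanged.
- **Robot:** the gripper is clear at z = 213 mm, with wrist force near zero. The highest wrist force I read was about 6 N, when setting the scraper down.

No check failed or disagreed. One move call was refused at the start because its rows were missing keys; nothing moved. Hand-in gave no verdict.

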